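# Load two bracelet cases into the spring feeder

## Task

Load the packing feeder, the leaning spring column: first the case with the green beads, then the case with the lilac beads on top of it, each lying flat in the column with its lid up. Push each case down against the spring until both orange catches snap in over its lid. Leave the honey-coloured case, the bangle and the marker pen where they are.

Things in the scene. Friction and masses are not known exactly. Their poses are not given: they have to be found in the camera images.
- column: The feeder's open column, leaning 30 degrees towards the robot on its fixed stand. Origin: column centre at the level of the catches' flat undersides, 135 mm above the table. z: up the column, out of its mouth; x: up the slope, away from the robot (a case's length goes along x); y: level, across. A latched case has its lid at z = 0 (centre z = -16 mm), a case below it its centre at z = -48 mm.
- mouth (a point): Centre of the column's mouth, 25 mm up the column's z from its origin, same axes: the top of the blue flared lead-ins. Four aluminium corner guides up to column z = 14 mm leave 108 x 60 mm (2 mm play each side of a case). Both long sides (+y, -y) are open for |x| under 36 mm down to the base plate at column z = -85 mm, so fingers holding a case by its width can go down with it.
- follower (a joint): Travel (m) of the grey spring plate in the column on which the lowest case lies: 0 = up at rest (its face at column z = +8 mm), grows when pushed down, stop at 0.080. It pushes back with 3 N at 0 plus 150 N/m. One latched case: 0.040; two: 0.072. Push each case 2 to 6 mm deeper than latched so that the catches snap in; this takes up to about 18 N.
- catch_low (a joint): Orange spring catch at the lower (-x, robot's) end of the column, sliding along the column's x: 0 = fully in, its nose 6 mm over the end of a latched case; up to 0.012 m pushed out. A case going down wedges it out 5 to 8 mm (0.5 to 1 N spring; sloped top begins 15 mm above the flat underside); it snaps back to 0 once the lid is below the underside.
- catch_high (a joint): Orange spring catch at the upper (+x, far) end of the column, sliding along the column's x: 0 = fully in, its nose 6 mm over the end of a latched case; up to 0.012 m pushed out. A case going down wedges it out 5 to 8 mm (0.5 to 1 N spring; sloped top begins 15 mm above the flat underside); it snaps back to 0 once the lid is below the underside.
- green_case_center (a point): Flat rigid bracelet case, 104 x 56 x 32 mm tall, 0.1 to 0.2 kg: white base, clear lid with green rim, oval of green beads inside. Starts flat on the table, lid up, among two other cases in any order. This point: its centre, 16 mm above its underside; x along the length, y across the 56 mm width, z out of the lid. A half turn makes no difference. Goes in first.
- lilac_case_center (a point): Flat rigid bracelet case, 104 x 56 x 32 mm tall, 0.1 to 0.2 kg: white base, clear lid with lilac (light purple) rim, oval of lilac (light purple) beads inside. Starts flat on the table, lid up, among two other cases in any order. This point: its centre, 16 mm above its underside; x along the length, y across the 56 mm width, z out of the lid. A half turn makes no difference. Goes in second, on top.
- honey_case_center (a point): Flat rigid bracelet case, 104 x 56 x 32 mm tall, 0.1 to 0.2 kg: white base, clear lid with honey-yellow rim, oval of honey-yellow beads inside. Starts flat on the table, lid up, among two other cases in any order. This point: its centre, 16 mm above its underside; x along the length, y across the 56 mm width, z out of the lid. A half turn makes no difference. Not to be used; leave it.
- bangle: Loose pale jade bangle lying flat on the table, 76 mm across, 13 mm tall; origin at the centre of its underside. Leave it.
- marker: Loose blue marker pen lying on the table, 130 mm long along its x, 16 mm thick; origin under its middle. Leave it.
Mind the look-alikes: they are no part of the job. Several things look just like the part that bears lilac_case_center: the one meant starts farthest from the robot's base.

How it is judged:
By the outcome, as a careful person would: the job done as asked, in the order asked, and still so for the second after the job is handed in, with the robot touching nothing.
It also fails if it takes over 62 s, if anything falls off the work surface, if the arm or the gripper's body presses on something with over 40 N, if the wrist force passes 120 N, or if a joint passes its speed limit or range.

## Robot

A 6-joint arm with a two-finger parallel gripper is mounted at the origin on the work surface. World frame = base frame: x ahead of the robot, y to its left, z up, the work surface at z = 0. Lengths are in mm, angles in degrees, forces in N, time in s.
With the tool pointing down it reaches from about 300 to 850 mm from the base axis. Payload 4.2 kg.
Tool frame: the origin (TCP) lies midway between the tips of the shut fingers; the grasp point (between the pads) lies 19 mm behind it; x points along the fingers, z is the direction in which the jaws open and shut, and the axes are right-handed (so a half turn about x gives the same grasp; the last joint's range is limited). The gripper opens to 91 mm and grips with 3 to 60 N. Pads are 32 mm wide; open, the fingers measure 118 mm over their backs; the gripper's body (76 mm by 178 mm) begins 60 mm behind the grasp point.
Start: joints at [65.661, 18.312, 89.639, -0, 72.044, -1.146], TCP at [226.459, 528.545, 213.976] pointing down, gripper open.
Joint ranges: [-177.97, 177.97], [-48.28, 115.42], [12.27, 149.76], [-77.06, 257.06], [2.81, 150.46], [-146.56, 146.56]. Speed limits (degrees/s): [147.25, 147.25, 180, 180, 180, 180].

## Interface

Orientations are given as [roll, pitch, yaw] about the fixed x, y, z axes, in that order (R = Rz(yaw) Ry(pitch) Rx(roll)).
In Python, from workcell import env gives the robot as it stands.
- The arm moves only by the tool send_rows, never from a script. Its argument "commands" is a list that holds one entry, the list of rows, each a list of 6 numbers: the shift along the tool's x, y, z normalised to -1 to 1, where 1 is 0.1 m, then the turn, a rotation vector about the tool's x, y, z normalised to -1 to 1, where 1 is 2 pi rad. In form: [[[x, y, z, wx, wy, wz], ...]]. A call has 1 to 20 rows; each row is the pose to reach, as a shift and turn from the pose commanded when the call began, along the tool's axes at that moment, turning the shorter way round; what a row does not reach only later rows make up. A row lasts 1/8 s, in which the tool goes at most 62.5 mm and 10.7 degrees, less where a joint would pass 70% of its speed; a pose out of reach is approached as far as the arm can. A call with a number of a shift or a turn outside -1 to 1 is refused whole. A call with a gripper value outside its range is refused whole. "jaw" is the closure, from -1 (fully open) to 1 (shut), so that 0 is half open, set as the call begins (left out, the last holds). The fingers move at their own pace and stop on an object; "force" is the grip in N (left out, the last holds). Time passes only in rows, so rows that repeat a pose let the fingers close. It gives the time, the measured TCP pose, the force and the opening at its end, in the units of the state.
- env.state(): the state, without advancing time (a new reading comes with each control period).
- env.grab_frame(name): name is "scene" or "top"; returns (picture, depth): 384x512x3 uint8, red, green, blue; 384x512 float32, mm along the optical axis (not along the pixel's ray), 0 where there is no reading.
- env.get_calibration(name): a dict with "mtx" (3x3 intrinsics, pixels), "dist_coeffs" ([k1, k2, p1, p2, k3] as OpenCV has them; the pictures are not rectified), "camera_from_world" (4x4, takes a point from world to camera coordinates). Camera axes: x right, y up, looking along -z (the intrinsics and any distortion apply to the point x, -y, -z); pixel columns grow to the right and rows downward; lengths in mm; the calibration is good to about 2 mm. A picture is of the moment at which its call begins. get_calibration takes no time and is no camera call.
- env.job_done(): hands the job in, once; it reports no verdict.
The state is a dict: "time_s": time; "qpos": joint angles; "qvel": joint speeds; "effort": joint torques, N m; "ee_pos": TCP position; "ee_rot": TCP orientation; "force": force on the tool from outside, world axes, zero at the start; "torque": the same for the moment, N m; "gripper_width": finger opening in mm.
Only numpy, scipy, OpenCV 4.12 (cv2) and the standard library are available. Lean on these libraries where they do the work, as an engineer would, in place of code of your own. Each camera call takes 0.05 s, during which the arm holds its last target.

## Working session

There is one attempt and no reset: what is moved stays moved. The work goes in short steps, Python scripts to look and compute and a tool call to move; the robot and the scene stay as the last step left them, time stands still between calls to the robot, and variables do not carry over. Pictures are saved under pics/ and viewed, and the job is handed in when it is done.

Besides the shell and the picture viewer there is one more tool, called by a JSON object that holds its "op" and its "data", one argument or row to a line. send_rows: Moves the arm, as the interface text tells. Its arguments: {"type":"object","properties":{"commands":{"type":"array","items":{"type":"array","items":{"type":"array","items":{"type":"number","minimum":-1,"maximum":1}}}},"jaw":{"type":"number"},"force":{"type":"number"}},"required":["commands"]}

```bash
ls; mkdir -p pics; cat > h.py <<'E'
import numpy as np, cv2
from scipy.spatial.transform import Rotation as R
from workcell import env
def ray(name,uv):
    c=env.get_calibration(name);K=np.array(c["mtx"],float);d=np.array(c["dist_coeffs"],float);T=np.array(c["camera_from_world"],float)
    p=cv2.undistortPoints(np.array(uv,float).reshape(-1,1,2),K,d).reshape(-1,2)
    dc=np.c_[p[:,0],-p[:,1],-np.ones(len(p))]
    Ri=T[:3,:3].T;o=-Ri@T[:3,3]
    return o,dc@Ri.T
def onz(name,uv,z):
    o,d=ray(name,uv);return o+d*((z-o[2])/d[:,2])[:,None]
def atdepth(name,uv,dep):
    o,d=ray(name,uv);return o+d*np.asarray(dep,float).reshape(-1,1)
def proj(name,P):
    c=env.get_calibration(name);K=np.array(c["mtx"],float);d=np.array(c["dist_coeffs"],float);T=np.array(c["camera_from_world"],float)
    q=np.atleast_2d(P)@T[:3,:3].T+T[:3,3];q=q*[1,-1,-1]
    return cv2.projectPoints(q,np.zeros(3),np.zeros(3),K,d)[0].reshape(-1,2)
def grab(name,tag):
    im,dp=env.grab_frame(name);np.savez(f"pics/{tag}.npz",im=im,dp=dp)
    cv2.imwrite(f"pics/{tag}.png",im[:,:,::-1]);return im,dp
def crop(tag,x0,y0,x1,y1,s,out):
    im=np.load(f"pics/{tag}.npz")["im"][y0:y1,x0:x1,::-1]
    cv2.imwrite(f"pics/{out}.png",cv2.resize(im,None,fx=s,fy=s,interpolation=cv2.INTER_CUBIC))
E
python3 - <<'E'
from h import *
for n in("scene","top"): grab(n,n+"0")
s=env.state();print(s)
E
```

```text
pics
{'time_s': 0.1, 'qpos': array([ 6.56602963e+01,  1.83470013e+01,  8.96974247e+01, -5.86659999e-05,
        7.20461361e+01, -1.14647556e+00]), 'qvel': array([-0.02785229, -0.13838795, -0.22376716, -0.03961762,  0.01575347,
        0.0080959 ]), 'effort': array([-7.86595010e-04, -4.13335347e+01, -2.32505357e+01,  7.28307758e-02,
        4.22851718e-02, -6.58045360e-05]), 'ee_pos': array([226.27374459, 528.1182463 , 213.22765895]), 'ee_rot': array([ 178.88881507,   89.90943788, -114.30439494]), 'force': array([-0.1482003 , -0.23442804,  0.1617154 ]), 'torque': array([-0.05676406, -0.08207044, -0.03658796]), 'gripper_width': 91.25261892220014}
```

View pics/scene0.png

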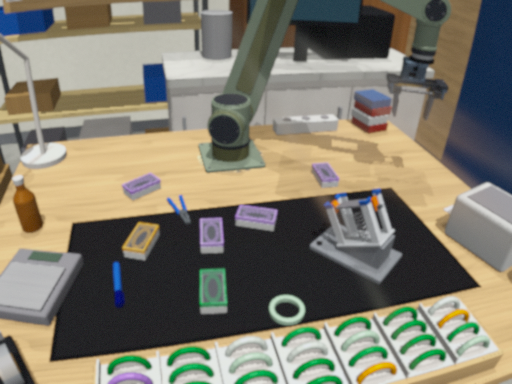

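View pics/top0.png

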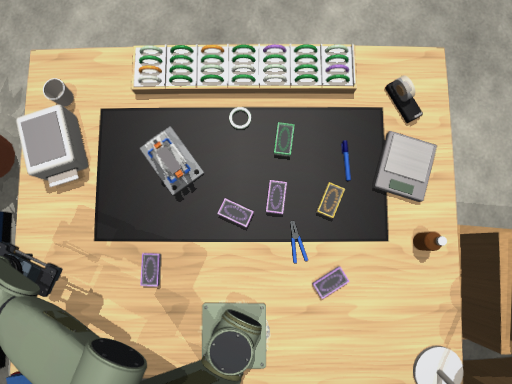

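```bash
python3 - <<'E'
from h import *
crop("top0",205,100,365,220,5,"topc")
crop("top0",125,115,215,205,6,"topcol")
crop("scene0",295,175,415,285,6,"sccol")
for n,uv in dict(A=(277,197),B=(236,213),C=(151,270),D=(330,282),green=(285,139),honey=(331,200)).items():
    p=onz("top",[uv],32)[0];print(n,p.round(1),np.hypot(*p[:2]).round(1))
print(env.get_calibration("top")["camera_from_world"])
E
```

```text
A [ 444.2 -141.1   32. ] 466.1
B [392.  -8.  32.] 392.1
C [207.9 264.7  32. ] 336.5
D [ 171.6 -308.6   32. ] 353.1
green [ 637.6 -169.1   32. ] 659.7
honey [ 434.4 -316.9   32. ] 537.7
[[ 1.33408199e-03 -9.99943558e-01 -1.05404062e-02 -5.22070792e+01]
 [ 9.92249198e-01  1.39500577e-05  1.24263951e-01 -4.62289410e+02]
 [-1.24256790e-01 -1.06244879e-02  9.92193212e-01 -1.31091173e+03]
 [ 0.00000000e+00  0.00000000e+00  0.00000000e+00  1.00000000e+00]]
```

View pics/topc.png

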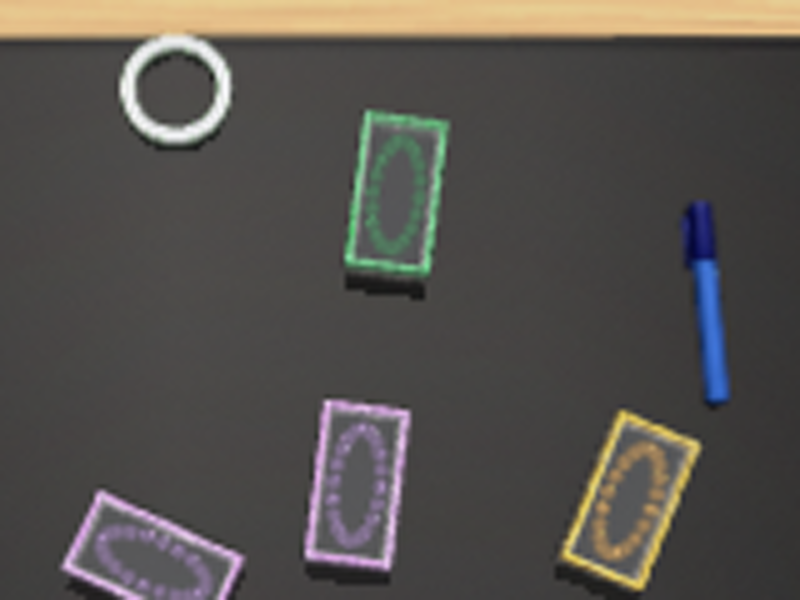

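View pics/topcol.png

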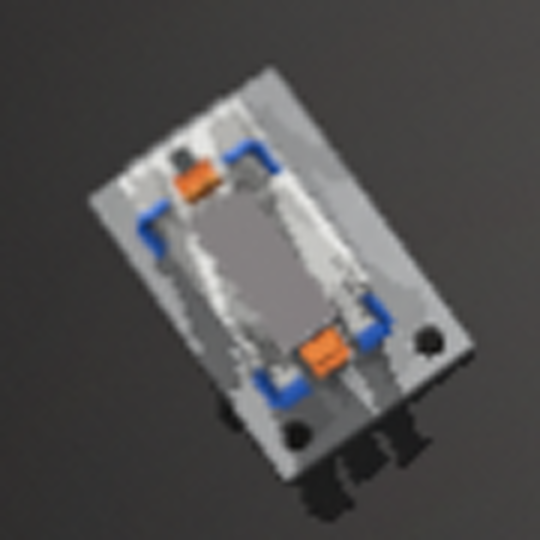

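View pics/sccol.png

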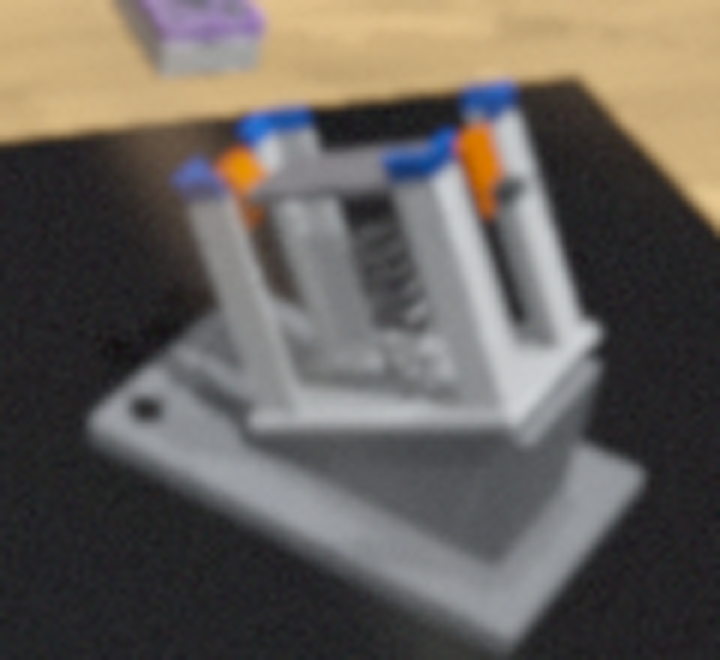

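```bash
cat > seg.py <<'E'
from h import *
def cases(tag="top0"):
    im=np.load(f"pics/{tag}.npz")["im"];hsv=cv2.cvtColor(im,cv2.COLOR_RGB2HSV)
    S={"green":((50,70,60),(80,255,255),(255,105,315,170)),"lilac":((130,30,80),(165,255,255),(262,172,292,222))}
    for n,(lo,hi,(x0,y0,x1,y1)) in S.items():
        m=cv2.inRange(hsv,lo,hi);mm=np.zeros_like(m);mm[y0:y1,x0:x1]=m[y0:y1,x0:x1]
        v,u=np.nonzero(mm);P=onz("top",np.c_[u,v],32)[:,:2].astype(np.float32)
        r=cv2.minAreaRect(P);c=np.array(r[0]);b=cv2.boxPoints(r);e1=b[1]-b[0];e2=b[2]-b[1];e=e1 if np.hypot(*e1)>np.hypot(*e2) else e2
        print(n,len(u),c.round(1),np.round(r[1],1),"yaw",np.degrees(np.arctan2(e[1],e[0]))%180)
if __name__=="__main__":
    cases()
    for tag,n,box in(("top0","top",(125,115,215,205)),("scene0","scene",(300,175,415,285))):
        f=np.load(f"pics/{tag}.npz");im,dp=f["im"],f["dp"];hsv=cv2.cvtColor(im,cv2.COLOR_RGB2HSV)
        for col,lo,hi in(("blue",(100,110,60),(125,255,255)),("orange",(5,150,100),(20,255,255))):
            m=cv2.inRange(hsv,lo,hi);mm=np.zeros_like(m);x0,y0,x1,y1=box;mm[y0:y1,x0:x1]=m[y0:y1,x0:x1]
            k,l,st,ce=cv2.connectedComponentsWithStats(mm,connectivity=8)
            for i in range(1,k):
                if st[i,4]<6: continue
                v,u=np.nonzero(l==i);P=atdepth(n,np.c_[u,v],dp[v,u]);P=P[dp[v,u]>0]
                print(tag,col,st[i],ce[i].round(1),np.median(P,0).round(1))
E
python3 seg.py
```

```text
green 228 [ 640.5 -165.3] [ 56.9 107.5] yaw 172.28323
lilac 311 [ 445.9 -137.6] [ 58.3 108. ] yaw 172.40459
top0 blue [162 139   9   5  18] [166.5 140.4] [597.  191.1 180.5]
top0 blue [148 149   5   9  22] [149.8 152.9] [559.5 240.6 182.8]
top0 blue [185 164   5  10  28] [187. 169.] [520.3 139.1 127.9]
top0 blue [167 177  10   6  31] [171.6 179.7] [486.5 187.4 127.3]
top0 orange [154 142   7   6  26] [157.3 144.7] [583.7 220.6 175.6]
top0 orange [175 170   8   8  38] [178.7 173.3] [507.9 164.8 119.9]
scene0 blue [371 189  10   5  33] [376.2 191.2] [557.4 240.2 176.6]
scene0 blue [334 193  14   6  42] [340.  195.3] [489.7 186.8 125.1]
scene0 blue [359 196  12   9  60] [364.9 200.5] [598.1 192.3 178.5]
scene0 orange [372 196   6  15  62] [374.5 202.1] [592.5 222.6 168.4]
scene0 orange [332 200   6   7  31] [334.4 202.6] [508.7 165.8 118.4]
```

```bash
python3 - <<'E'
from h import *
# base plate corners, top crop
c=np.array([(272,68),(475,347),(290,480),(90,200)])/6+[125,115]-.5
for z in(0,15): 
    P=onz("top",c,z);print(P.round(1).tolist())
    for a,b in((1,0),(2,3),(0,3),(1,2)):
        d=P[b]-P[a];print(np.hypot(*d[:2]).round(1),np.degrees(np.arctan2(d[1],d[0])).round(1))
# project candidate column frames
s=env.state();print(R.from_euler("xyz",s["ee_rot"],degrees=True).as_matrix().round(3))
# fit column x,y,yaw,s to pixel observations of blue/orange centroids (both cams)
from scipy.optimize import least_squares
top={'hn':(166.5,140.4),'hp':(149.8,152.9),'ln':(187,169),'lp':(171.6,179.7),'ch':(157.3,144.7),'cl':(178.7,173.3)}
def col(x,y,yaw):
    a=np.radians(yaw);c,sn=np.cos(a),np.sin(a);C,S=np.cos(np.pi/6),.5
    Rm=np.array([[C*c,-sn,-S*c],[C*sn,c,-S*sn],[S,0,C]]);return Rm,np.array([x,y,135.])
def pts(p):
    Rm,o=col(*p[:3]);L=[(p[3],-p[4],p[5]),(p[3],p[4],p[5]),(-p[3],-p[4],p[5]),(-p[3],p[4],p[5]),(p[6],0,p[7]),(-p[6],0,p[7])]
    return np.array(L)@Rm.T+o
uv=np.array(list(top.values()))
def res(p): return np.r_[(proj("top",pts(p))-uv).ravel(),(p[5]-22)/2,(p[7]-12)/2]
r=least_squares(res,[550,195,36,50,30,22,50,12]);print(r.x.round(2),r.fun.round(2))
np.save("colfit.npy",r.x)
from itertools import product
# check scene
P=pts(r.x);print(proj("scene",P).round(1))
E
```

```text
[[693.3, 222.3, 0.0], [531.3, 103.0, 0.0], [456.1, 205.5, 0.0], [616.6, 324.7, 0.0]]
201.3 36.4
199.9 36.6
127.9 126.9
127.1 126.2
[[688.9, 219.2, 15.0], [528.7, 101.1, 15.0], [454.4, 202.5, 15.0], [613.1, 320.4, 15.0]]
199.1 36.4
197.7 36.6
126.5 126.9
125.7 126.2
[[-0.001 -0.919  0.394]
 [-0.001  0.394  0.919]
 [-1.     0.    -0.002]]
[549.76 196.23  36.47  53.32  29.66  22.34  55.11  11.66] [-0.24  0.12  0.1  -0.64  0.04 -0.57 -0.36  0.16  0.13  0.53  0.34  0.41
  0.17 -0.17]
[[365.  199.9]
 [376.4 189.5]
 [327.2 203.7]
 [339.3 193.9]
 [372.9 198.7]
 [334.1 202.7]]
```

```bash
cat > plan.py <<'E'
from h import *
C,S=np.cos(np.pi/6),.5
def colframe(x=549.8,y=196.2,yaw=36.5):
    a=np.radians(yaw);c,s=np.cos(a),np.sin(a)
    return np.array([[C*c,-s,-S*c],[C*s,c,-S*s],[S,0,C]]),np.array([x,y,135.])
CM,CO=colframe()
def tool(xa,za):
    xa=np.array(xa,float);za=np.array(za,float);xa/=np.linalg.norm(xa);za-=xa*(za@xa);za/=np.linalg.norm(za)
    return np.c_[xa,np.cross(za,xa),za]
def down(caseyaw):
    a=np.radians(caseyaw);return tool([0,0,-1],[np.sin(a),-np.cos(a),0])
COLT=tool(-CM[:,2],-CM[:,1])
def incol(x,y,z): return CO+CM@[x,y,z]
def go(pos,Rt):
    s=env.state();Rn=R.from_euler("xyz",s["ee_rot"],degrees=True).as_matrix()
    d=Rn.T@(np.array(pos)-s["ee_pos"])/100;w=R.from_matrix(Rn.T@Rt).as_rotvec()/(2*np.pi)
    print("t",round(s["time_s"],2),"pos",s["ee_pos"].round(1),"q",s["qpos"].round(1),"F",s["force"].round(1),"w",round(float(s["gripper_width"]),1))
    print("delta",d.round(3),w.round(4),"deg",round(np.linalg.norm(w)*360,2))
E
python3 - <<'E'
from plan import *
go((640.5,-165.3,110),down(-7.7))
E
```

```text
t 0.1 pos [226.3 528.1 213.2] q [65.7 18.3 89.7 -0.  72.  -1.1] F [-0.1 -0.2  0.2] w 91.3
delta [ 1.04  -6.538 -4.741] [ 4.57e-01 -1.00e-04  4.00e-04] deg 164.51
```

{"op": "send_rows", "data": {
  "commands": [
    [[0,-1,-0.73,0.457,0,0],[0,-1,-0.73,0.457,0,0],[0,-1,-0.73,0.457,0,0],[0,-1,-0.73,0.457,0,0],[0,-1,-0.73,0.457,0,0],[0,-1,-0.73,0.457,0,0],[0,-1,-0.73,0.457,0,0],[0,-1,-0.73,0.457,0,0],[0,-1,-0.73,0.457,0,0],[0,-1,-0.73,0.457,0,0],[0,-1,-0.73,0.457,0,0],[0,-1,-0.73,0.457,0,0],[0,-1,-0.73,0.457,0,0],[0,-1,-0.73,0.457,0,0],[0,-1,-0.73,0.457,0,0],[0,-1,-0.73,0.457,0,0],[0,-1,-0.73,0.457,0,0]]
  ],
  "jaw": -0.7,
  "force": 50
}}

```text
time_s: 2.22
ee_pos: [305.3, 408.8, 212.9]
ee_rot: [-122.9, 88.4, 140.8]
force: [-0.4, -0.5, 0.4]
gripper_width: 77.7
```

```bash
python3 - <<'E'
from plan import *
go((640.5,-165.3,110),down(-7.7))
E
```

```text
t 2.23 pos [305.3 408.8 212.9] q [ 50.9  12.5  98.    1.7  69.5 146.5] F [-0.4 -0.5  0.4] w 77.7
delta [0.853 3.98  5.357] [ 0.004  -0.0024  0.0038] deg 2.17
```

{"op": "send_rows", "data": {
  "commands": [
    [[0,0.66,0.89,0.004,-0.0024,0.0038],[0,0.66,0.89,0.004,-0.0024,0.0038]]
  ]
}}

```text
time_s: 2.48
ee_pos: [361.0, 313.2, 210.1]
ee_rot: [113.7, 90.0, 16.3]
force: [0.1, 0.1, -0.3]
gripper_width: 77.6
```

{"op": "send_rows", "data": {
  "commands": [
    [[0,0.66,0.89,0,0,0],[0,0.66,0.89,0,0,0]]
  ]
}}

```text
time_s: 2.72
ee_pos: [415.2, 215.5, 210.3]
ee_rot: [136.8, 89.9, 39.2]
force: [-0.6, 0.4, 0.6]
gripper_width: 77.4
```

{"op": "send_rows", "data": {
  "commands": [
    [[0,0.66,0.89,0,0,0],[0,0.66,0.89,0,0,0]]
  ]
}}

```text
time_s: 2.98
ee_pos: [469.1, 118.5, 210.3]
ee_rot: [134.3, 89.9, 36.7]
force: [0.7, 0.0, 0.3]
gripper_width: 77.5
```

{"op": "send_rows", "data": {
  "commands": [
    [[0,0.66,0.89,0,0,0],[0,0.66,0.89,0,0,0]]
  ]
}}

```text
time_s: 3.22
ee_pos: [522.9, 21.5, 210.2]
ee_rot: [135.1, 89.9, 37.5]
force: [-0.5, 0.5, 0.3]
gripper_width: 77.4
```

{"op": "send_rows", "data": {
  "commands": [
    [[0,0.66,0.89,0,0,0],[0,0.66,0.89,0,0,0],[0,0.66,0.89,0,0,0]]
  ]
}}

```text
time_s: 3.6
ee_pos: [577.0, -76.0, 209.4]
ee_rot: [129.5, 90.0, 31.7]
force: [-1.1, 0.2, 0.6]
gripper_width: 77.7
```

```bash
python3 - <<'E'
from plan import *
go((640.5,-165.3,70),down(-7.7))
E
```

```text
t 3.6 pos [577.  -76.  209.4] q [-8.6 19.1 89.1  0.  71.7 89.1] F [-1.1  0.2  0.6] w 77.7
delta [1.394 0.75  0.799] [-0.0003 -0.     -0.0001] deg 0.1
```

{"op": "send_rows", "data": {
  "commands": [
    [[1,0.75,0.8,0,0,0],[1,0.75,0.8,0,0,0],[1,0.75,0.8,0,0,0],[1,0.75,0.8,0,0,0],[1,0.75,0.8,0,0,0]]
  ]
}}

```text
time_s: 4.22
ee_pos: [639.9, -161.1, 111.9]
ee_rot: [113.8, 89.9, 16.3]
force: [0.8, 0.6, 0.7]
gripper_width: 77.2
```

```bash
python3 - <<'E'
from plan import *
go((640.5,-165.3,3.5),down(-7.7))
grab("top","top1");crop("top1",240,90,330,180,6,"top1c");
grab("scene","scene1");crop("scene1",150,225,270,335,6,"sc1c");
E
```

```text
t 4.22 pos [ 639.9 -161.1  111.9] q [-15.2  29.9  86.1   0.1  63.9  82.3] F [0.8 0.6 0.7] w 77.2
delta [1.084 0.009 0.042] [ 0.0006 -0.0002 -0.0003] deg 0.26
```

View pics/sc1c.png

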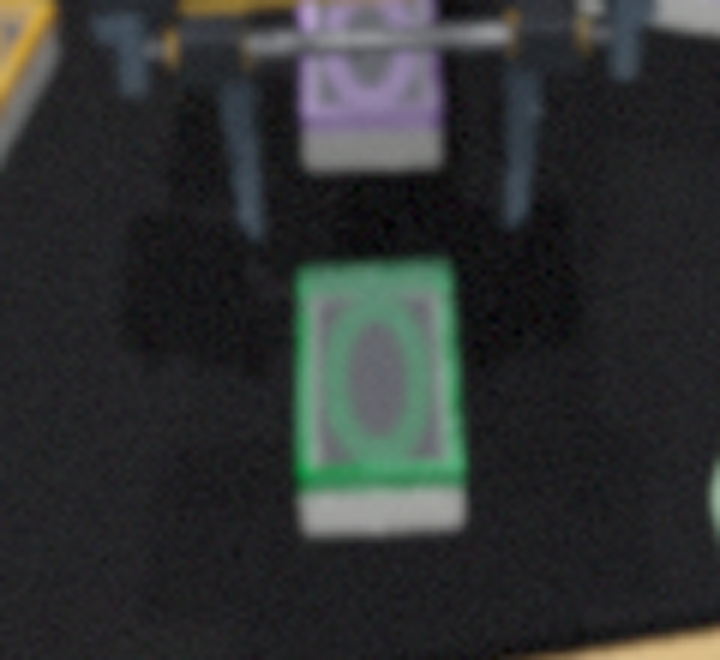

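```bash
python3 - <<'E'
from h import *
P=onz("scene",np.array([(298,262),(455,258),(467,480),(296,489)])/6+[149.5,224.5],32);print(P.round(1),P.mean(0).round(1))
E
```

```text
[[ 581.8 -185.8   32. ]
 [ 591.1 -126.7   32. ]
 [ 702.1 -143.3   32. ]
 [ 694.7 -202.1   32. ]] [ 642.4 -164.5   32. ]
```

{"op": "send_rows", "data": {
  "commands": [
    [[0.3,0.01,0.04,0.0006,0,0],[0.6,0.01,0.04,0.0006,0,0],[0.8,0.01,0.04,0.0006,0,0],[0.8,0.01,0.04,0.0006,0,0]]
  ]
}}

```text
time_s: 4.82
ee_pos: [639.3, -165.4, 29.9]
ee_rot: [-123.1, 89.9, 139.2]
force: [-0.3, 0.5, -0.1]
gripper_width: 77.6
```

{"op": "send_rows", "data": {
  "commands": [
    [[0.14,0.012,0,0,0,0],[0.26,0.012,0,0,0,0],[0.26,0.012,0,0,0,0],[0.26,0.012,0,0,0,0]]
  ]
}}

```text
time_s: 5.32
ee_pos: [641.7, -166.7, 4.3]
ee_rot: [123.4, 89.9, 25.6]
force: [-0.3, 1.0, -0.0]
gripper_width: 77.6
```

```bash
python3 - <<'E'
from plan import *
go((641,-165.3,3.5),down(-7.7))
E
```

```text
t 5.33 pos [ 641.7 -166.7    4.3] q [-15.6  36.3  91.9   0.   51.8  82.2] F [-0.3  1.  -0. ] w 77.6
delta [ 0.008 -0.008 -0.013] [-0.0001 -0.0001 -0.0001] deg 0.08
```

Close on it.

{"op": "send_rows", "data": {
  "commands": [
    [[0,-0.008,0,0,0,0],[0,-0.008,0,0,0,0],[0,-0.008,0,0,0,0],[0,-0.008,0,0,0,0],[0,-0.008,0,0,0,0],[0,-0.008,0,0,0,0],[0,-0.008,0,0,0,0],[0,-0.008,0,0,0,0]]
  ],
  "jaw": 1,
  "force": 50
}}

```text
time_s: 6.32
ee_pos: [640.8, -166.5, 4.4]
ee_rot: [122.1, 89.9, 24.4]
force: [-0.3, 0.2, 3.3]
gripper_width: 55.6
```

```bash
python3 - <<'E'
from plan import *
go(incol(0,0,90),COLT)
E
```

```text
t 6.33 pos [ 640.8 -166.5    4.4] q [-15.6  36.2  92.    0.   51.8  82.1] F [-0.3  0.2  3.3] w 55.6
delta [-2.085 -1.712 -3.158] [-0.12    0.0321  0.0789] deg 53.0
```

{"op": "send_rows", "data": {
  "commands": [
    [[-0.2,0,0,0,0,0],[-0.5,0,0,0,0,0],[-0.8,0,0,0,0,0],[-1,0,0,0,0,0]]
  ]
}}

```text
time_s: 6.82
ee_pos: [640.7, -166.7, 104.8]
ee_rot: [111.8, 89.9, 14.1]
force: [-0.6, 0.7, -1.0]
gripper_width: 55.6
```

{"op": "send_rows", "data": {
  "commands": [
    [[-0.4,-0.1,-0.3,0,0,0],[-0.8,-0.3,-0.6,0,0,0],[-1,-0.5,-1,0,0,0],[-1,-0.5,-1,0,0,0],[-1,-0.5,-1,0,0,0]]
  ]
}}

```text
time_s: 7.45
ee_pos: [604.2, -61.1, 203.2]
ee_rot: [-78.8, 89.9, -176.6]
force: [-0.4, -1.0, -0.7]
gripper_width: 55.8
```

```bash
python3 - <<'E'
from plan import *
go(incol(0,0,90),COLT)
grab("top","top2");crop("top2",200,80,320,180,6,"top2c");
E
```

```text
t 7.45 pos [604.2 -61.1 203.2] q [-6.9 21.6 86.2 -0.  72.2 90.9] F [-0.4 -1.  -0.7] w 55.8
delta [-0.097 -1.207 -2.162] [-0.12    0.0321  0.0793] deg 53.04
```

View pics/top2c.png

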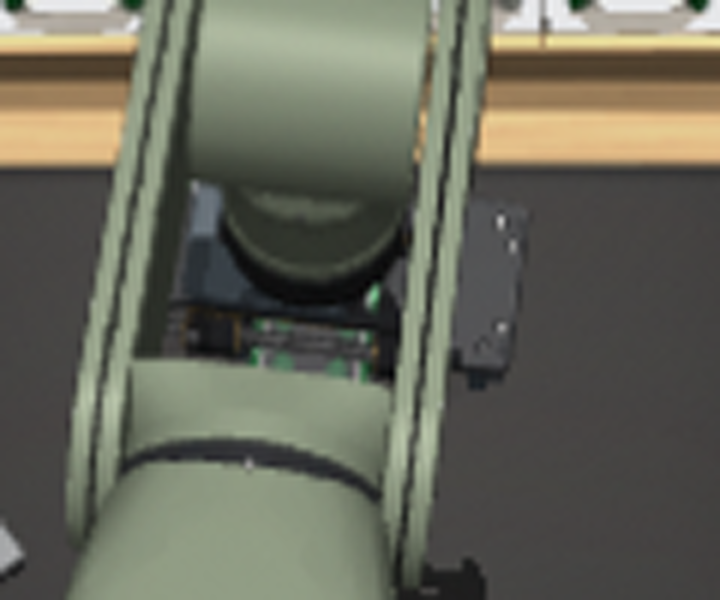

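```bash
python3 - <<'E'
from plan import *
go(incol(0,0,120),COLT)
E
```

```text
t 7.5 pos [604.2 -61.5 202.8] q [-6.9 21.7 86.2 -0.  72.2 90.9] F [-1.  -0.2 -1.6] w 55.6
delta [-0.359 -1.318 -2.061] [-0.1201  0.0321  0.0794] deg 53.1
```

{"op": "send_rows", "data": {
  "commands": [
    [[-0.4,-0.6,-0.8,-0.06,0.016,0.04],[-0.4,-0.8,-1,-0.06,0.016,0.04],[-0.4,-0.8,-1,-0.06,0.016,0.04],[-0.4,-0.8,-1,-0.06,0.016,0.04]]
  ]
}}

```text
time_s: 8.0
ee_pos: [537.7, 48.3, 243.6]
ee_rot: [101.0, 74.6, 24.9]
force: [0.6, 0.2, -0.3]
gripper_width: 55.6
```

```bash
python3 - <<'E'
from plan import *
go(incol(0,0,120),COLT)
E
```

```text
t 8.0 pos [537.7  48.3 243.6] q [-1.000e-01  6.900e+00  1.022e+02  7.700e+00  5.710e+01  7.260e+01] F [ 0.6  0.2 -0.3] w 55.6
delta [ 0.083 -0.098 -1.172] [-0.0602  0.0163  0.0394] deg 26.56
```

{"op": "send_rows", "data": {
  "commands": [
    [[0,0,-0.4,-0.03,0.008,0.02],[0,-0.05,-0.8,-0.06,0.0163,0.0394],[0,-0.05,-1,-0.06,0.0163,0.0394],[0,-0.05,-1,-0.06,0.0163,0.0394],[0,-0.05,-1,-0.06,0.0163,0.0394]]
  ]
}}

```text
time_s: 8.62
ee_pos: [510.7, 143.8, 247.8]
ee_rot: [90.0, 59.9, 36.3]
force: [0.6, 0.3, -2.0]
gripper_width: 55.4
```

```bash
python3 - <<'E'
from plan import *
go(incol(0,0,90),COLT)
E
```

```text
t 8.62 pos [510.7 143.8 247.8] q [  5.    0.7 113.4  23.   41.9  44.6] F [ 0.6  0.3 -2. ] w 55.4
delta [ 0.39  -0.022 -0.189] [-0.0003  0.0002 -0.0001] deg 0.14
```

{"op": "send_rows", "data": {
  "commands": [
    [[0.1,0,-0.1,0,0,0],[0.3,-0.02,-0.19,0,0,0],[0.39,-0.02,-0.19,0,0,0],[0.39,-0.02,-0.19,0,0,0],[0.39,-0.02,-0.19,0,0,0]]
  ]
}}

```text
time_s: 9.25
ee_pos: [512.8, 170.5, 213.7]
ee_rot: [89.9, 59.8, 36.4]
force: [-0.9, -0.1, -0.2]
gripper_width: 55.8
```

```bash
python3 - <<'E'
from plan import *
go(incol(0,0,60),COLT)
grab("scene","scene3");crop("scene3",300,120,420,220,6,"sc3c")
grab("top","top3");crop("top3",120,110,240,210,6,"top3c")
E
```

```text
t 9.25 pos [512.8 170.5 213.7] q [  8.9   3.2 116.3  23.6  35.6  46.1] F [-0.9 -0.1 -0.2] w 55.8
delta [ 0.307 -0.004  0.013] [ 0.      0.0001 -0.0004] deg 0.17
```

View pics/sc3c.png

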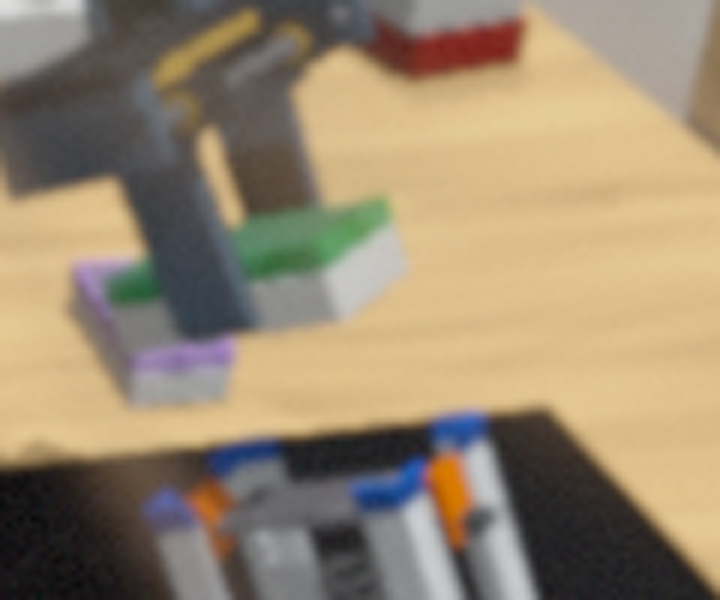

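View pics/top3c.png

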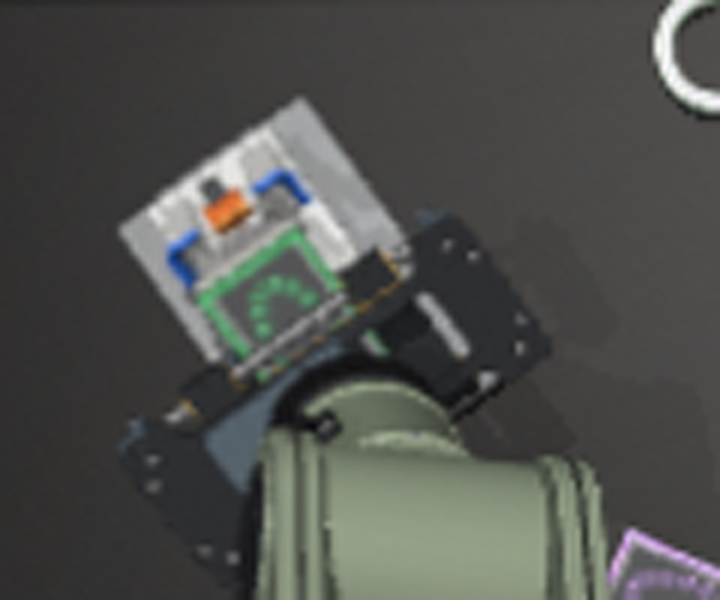

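```bash
python3 - <<'E'
from plan import *
s=env.state();t=s["ee_pos"]
for dx in(-3,0,3):
    P=np.array([t+CM@[52+dx,yy,27.6] for yy in(28,-28)])
    print(dx,"top",((proj("top",P)-[120,110]+.5)*6).round(0).tolist(),"scene",((proj("scene",P)-[300,120]+.5)*6).round(0).tolist())
im=np.load("pics/top3.npz")["im"][145:175,148:178,::-1];cv2.imwrite("pics/z.png",cv2.resize(im,None,fx=20,fy=20,interpolation=cv2.INTER_NEAREST))
print(((proj("top",incol(0,0,0)))).tolist())
E
```

```text
-3 top [[202.0, 306.0], [302.0, 234.0]] scene [[380.0, 194.0], [311.0, 244.0]]
0 top [[198.0, 301.0], [298.0, 229.0]] scene [[386.0, 192.0], [318.0, 243.0]]
3 top [[194.0, 295.0], [294.0, 223.0]] scene [[393.0, 191.0], [325.0, 241.0]]
[[168.0104417384745, 158.84976592051464]]
```

View pics/z.png

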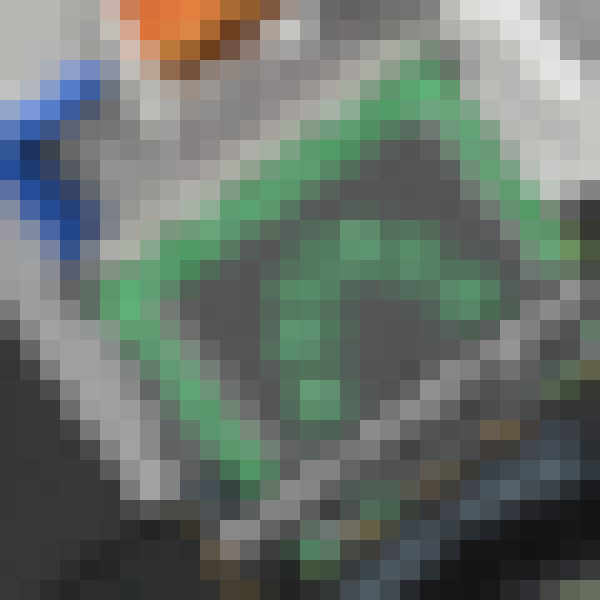

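```bash
python3 - <<'E'
from plan import *
go(incol(-2,1.8,42),COLT)
E
```

```text
t 9.35 pos [512.7 170.4 213.9] q [  8.8   3.2 116.3  23.6  35.6  46.1] F [-0.1 -0.9 -0.6] w 55.6
delta [ 0.489 -0.025 -0.005] [ 0.      0.0002 -0.0005] deg 0.19
```

{"op": "send_rows", "data": {
  "commands": [
    [[0.2,-0.01,0,0,0,0],[0.4,-0.02,0,0,0,0],[0.48,-0.02,0,0,0,-0.0004],[0.48,-0.02,0,0,0,-0.0004],[0.48,-0.02,0,0,0,-0.0004]]
  ]
}}

```text
time_s: 9.98
ee_pos: [530.6, 183.8, 171.6]
ee_rot: [89.9, 60.0, 36.4]
force: [-0.5, 0.1, -2.1]
gripper_width: 55.6
```

```bash
python3 - <<'E'
from plan import *
go(incol(-2,1.8,29),COLT)
grab("top","top4");crop("top4",130,120,210,190,9,"top4c")
grab("scene","scene4");crop("scene4",300,140,420,240,6,"sc4c")
E
```

```text
t 9.97 pos [530.6 183.8 171.6] q [ 10.4   7.8 118.   26.6  29.4  43.4] F [-0.5  0.1 -2.1] w 55.6
delta [ 0.141 -0.005 -0.003] [ 0.0001  0.0001 -0.0001] deg 0.07
```

View pics/top4c.png

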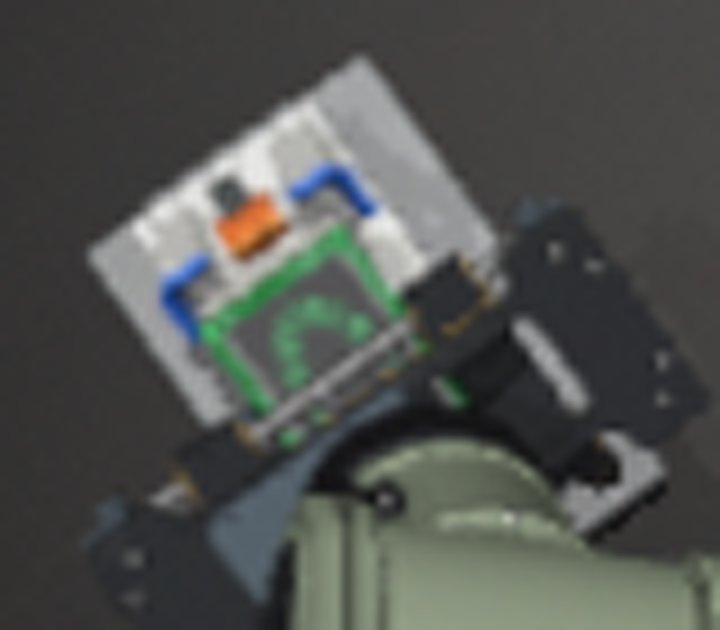

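View pics/sc4c.png

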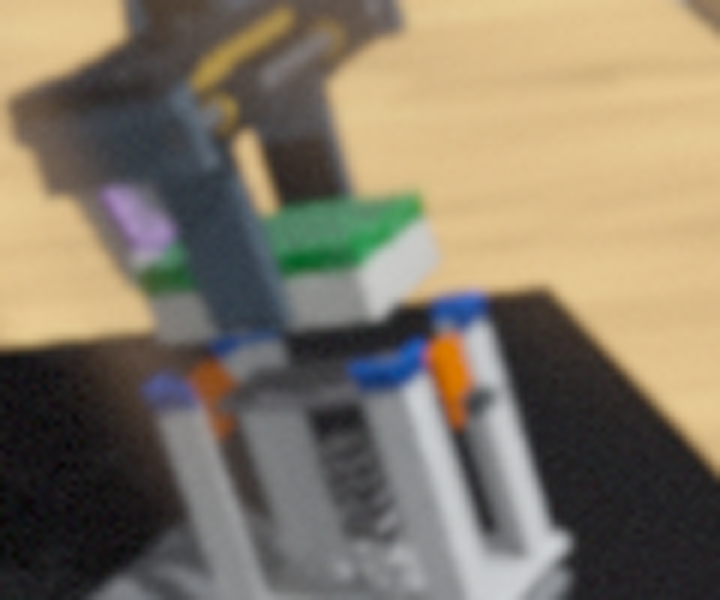

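```bash
python3 - <<'E'
from plan import *
s=env.state();q=CM.T@(s["ee_pos"]-CO);print(q.round(2))
P=np.array([incol(52,yy,q[2]+27.6) for yy in(28,-28)])
print(((proj("top",P)-[130,120]+.5)*9).round(0).tolist())
P=np.array([incol(53,yy,q[2]+27.6) for yy in(29,-27)])
print(((proj("top",P)-[130,120]+.5)*9).round(0).tolist())
im=np.load("pics/top4.npz")["im"][135:165,145:175,::-1];cv2.imwrite("pics/z2.png",cv2.resize(im,None,fx=20,fy=20,interpolation=cv2.INTER_NEAREST))
E
```

```text
[-1.55  1.52 43.1 ]
[[200.0, 326.0], [344.0, 222.0]]
[[196.0, 325.0], [340.0, 222.0]]
```

View pics/z2.png

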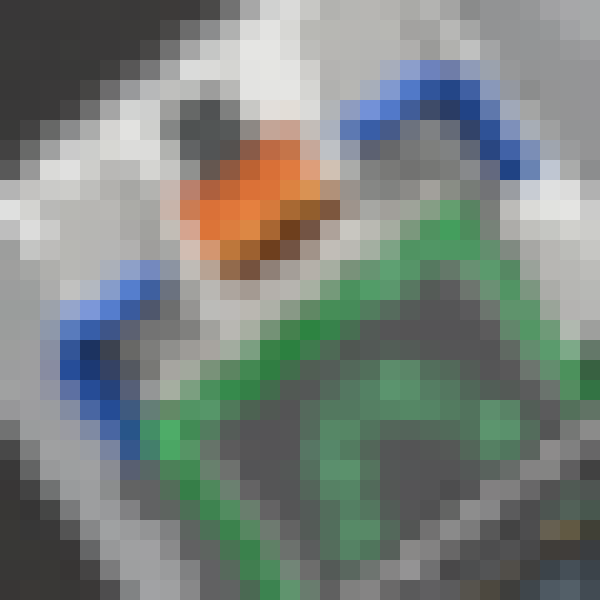

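{"op": "send_rows", "data": {
  "commands": [
    [[0.06,0,0,0,0,0],[0.12,0,0,0,0,0],[0.18,0,0,0,0,0],[0.2,0,0,0,0,0],[0.2,0,0,0,0,0]]
  ]
}}

```text
time_s: 10.7
ee_pos: [538.2, 189.9, 153.0]
ee_rot: [90.0, 60.1, 36.5]
force: [0.8, -0.1, -0.5]
gripper_width: 55.7
```

```bash
cat >> plan.py <<'E'
def st():
    s=env.state();q=CM.T@(s["ee_pos"]-CO);print("t",round(s["time_s"],2),"col",q.round(2),"Fcol",(CM.T@s["force"]).round(1),"w",round(float(s["gripper_width"]),1),"Tq",(CM.T@s["torque"]).round(2))
E
python3 -c "
from plan import *
st();go(incol(-1.6,1.5,12),COLT)"
```

```text
t 10.7 col [-2.32  1.79 22.16] Fcol [ 0.3 -0.6 -0.7] w 55.7 Tq [0.05 0.49 0.01]
t 10.7 pos [538.2 189.9 153. ] q [ 11.   10.  118.5  28.4  26.9  41.8] F [ 0.8 -0.1 -0.5] w 55.7
delta [0.102 0.007 0.003] [ 0.     -0.      0.0002] deg 0.06
```

{"op": "send_rows", "data": {
  "commands": [
    [[0.03,0.006,0,0,0,0],[0.06,0.006,0,0,0,0],[0.09,0.006,0,0,0,0],[0.12,0.006,0,0,0,0],[0.15,0.006,0,0,0,0],[0.15,0.006,0,0,0,0]]
  ]
}}

```text
time_s: 11.45
ee_pos: [545.0, 194.6, 140.8]
ee_rot: [89.9, 60.0, 36.4]
force: [-0.9, -1.9, 2.1]
gripper_width: 55.8
```

```bash
python3 -c "
from plan import *
st()"
```

```text
t 11.45 col [-1.28  1.56  7.41] Fcol [-0.5 -1.   2.8] w 55.8 Tq [-0.12  0.37 -0.02]
```

{"op": "send_rows", "data": {
  "commands": [
    [[0.04,-0.003,0,0,0,0],[0.08,-0.003,0,0,0,0],[0.12,-0.003,0,0,0,0],[0.16,-0.003,0,0,0,0],[0.2,-0.003,0,0,0,0],[0.2,-0.003,0,0,0,0]]
  ]
}}

```text
time_s: 12.2
ee_pos: [553.1, 200.5, 123.2]
ee_rot: [89.9, 60.0, 36.4]
force: [-0.5, 0.1, 4.0]
gripper_width: 56.0
```

```bash
python3 -c "
from plan import *
st();go(incol(-1.6,1.5,-32),COLT)"
```

```text
t 12.2 col [ -1.35   1.52 -12.82] Fcol [1.7 0.4 3.6] w 56.0 Tq [-0.03  0.12  0.  ]
t 12.2 pos [553.1 200.5 123.2] q [ 12.   13.7 119.   32.2  22.8  38.3] F [-0.5  0.1  4. ] w 56.0
delta [ 0.192 -0.003  0.   ] [ 0.0001  0.0001 -0.    ] deg 0.04
```

{"op": "send_rows", "data": {
  "commands": [
    [[0.04,-0.002,0,0,0,0],[0.08,-0.002,0,0,0,0],[0.12,-0.002,0,0,0,0],[0.16,-0.002,0,0,0,0],[0.19,-0.002,0,0,0,0],[0.2,-0.002,0,0,0,0],[0.2,-0.002,0,0,0,0]]
  ]
}}

```text
time_s: 13.08
ee_pos: [561.0, 206.3, 106.4]
ee_rot: [89.9, 60.0, 36.4]
force: [-2.2, -2.3, 7.4]
gripper_width: 55.6
```

```bash
python3 -c "
from plan import *
st();grab('scene','scene5');crop('scene5',300,140,420,240,6,'sc5c')
grab('top','top5');crop('top5',130,120,210,190,9,'top5c')"
```

```text
t 13.07 col [ -1.31   1.5  -32.32] Fcol [ 1.  -0.6  8. ] w 55.6 Tq [ 0.05  0.24 -0.04]
```

View pics/sc5c.png

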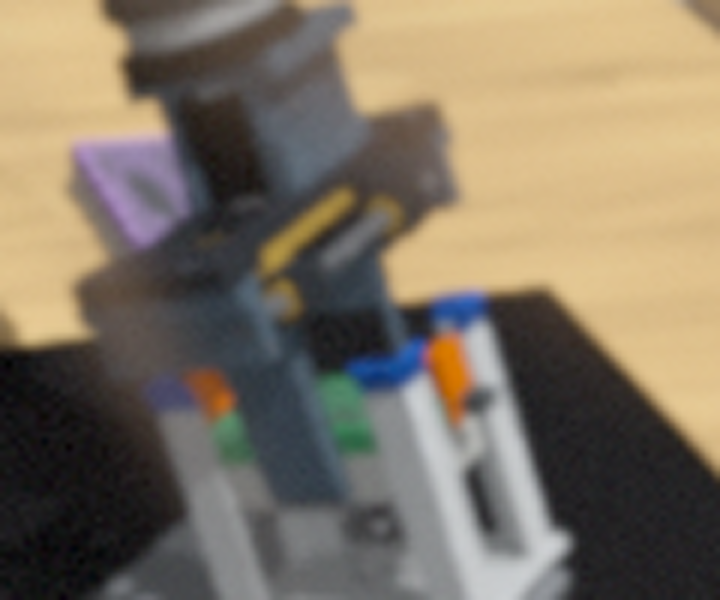

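View pics/top5c.png

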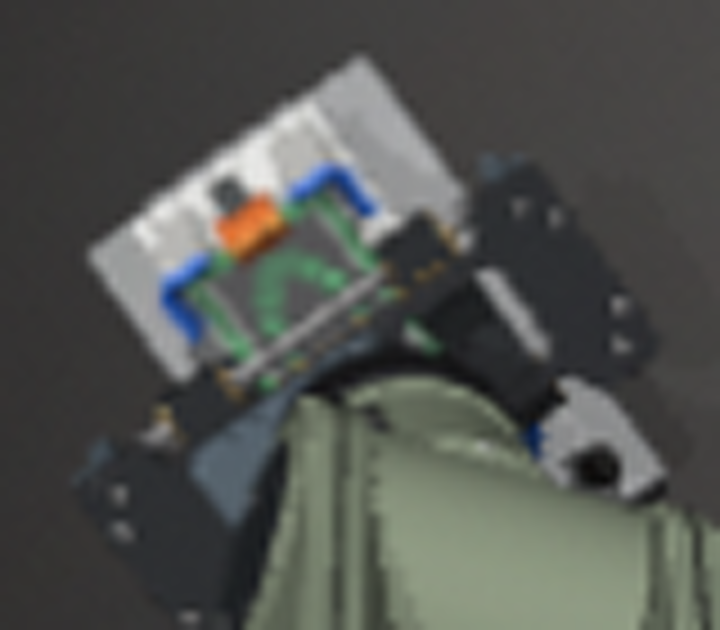

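{"op": "send_rows", "data": {
  "commands": [
    [[0,0,0,0,0,0],[-0.02,0,0,0,0,0],[-0.04,0,0,0,0,0],[-0.05,0,0,0,0,0],[-0.05,0,0,0,0,0]]
  ]
}}

```text
time_s: 13.8
ee_pos: [558.9, 204.8, 110.7]
ee_rot: [89.9, 59.9, 36.4]
force: [-2.8, -2.0, 6.4]
gripper_width: 55.9
```

```bash
python3 -c "
from plan import *
st()"
```

```text
t 13.8 col [ -1.33   1.52 -27.24] Fcol [0.2 0.1 7.3] w 55.9 Tq [ 0.    0.19 -0.03]
```

{"op": "send_rows", "data": {
  "commands": [
    [[0,0,0,0,0,0],[0,0,0,0,0,0],[0,0,0,0,0,0],[0,0,0,0,0,0]]
  ],
  "jaw": -0.7
}}

```text
time_s: 14.3
ee_pos: [558.3, 204.7, 109.8]
ee_rot: [90.0, 60.1, 36.5]
force: [-1.0, 0.1, 0.0]
gripper_width: 77.2
```

```bash
python3 -c "
from plan import *
st();go(incol(-1.3,1.5,120),COLT)"
```

```text
t 14.3 col [ -2.33   1.78 -27.77] Fcol [-0.6  0.7  0.4] w 77.2 Tq [0.05 0.47 0.01]
t 14.3 pos [558.3 204.7 109.8] q [ 12.4  15.3 119.2  34.3  21.2  36.3] F [-1.   0.1  0. ] w 77.2
delta [-1.478  0.009  0.003] [ 0.     -0.      0.0002] deg 0.06
```

{"op": "send_rows", "data": {
  "commands": [
    [[-0.2,0,0,0,0,0],[-0.6,0,0,0,0,0],[-1,0,0,0,0,0],[-1,0,0,0,0,0]]
  ]
}}

```text
time_s: 14.8
ee_pos: [519.1, 174.7, 199.8]
ee_rot: [89.6, 59.7, 36.2]
force: [0.6, 0.4, 0.0]
gripper_width: 77.3
```

```bash
python3 -c "
from plan import *
st();grab('scene','scene6');crop('scene6',300,140,420,240,6,'sc6c')
grab('top','top6');crop('top6',130,120,210,190,9,'top6c')
go((445.9,-137.6,200),down(-7.6))"
```

```text
t 14.8 col [ 0.    0.97 74.87] Fcol [ 0.6 -0.  -0.3] w 77.3 Tq [ 0.04  0.5  -0.02]
t 14.9 pos [518.1 175.  196.6] q [  9.4   4.9 117.2  24.5  33.2  45.2] F [-0.1  0.1  0.2] w 77.4
delta [-1.248 -2.097  2.083] [ 0.1197 -0.032  -0.0791] deg 52.91
```

View pics/sc6c.png

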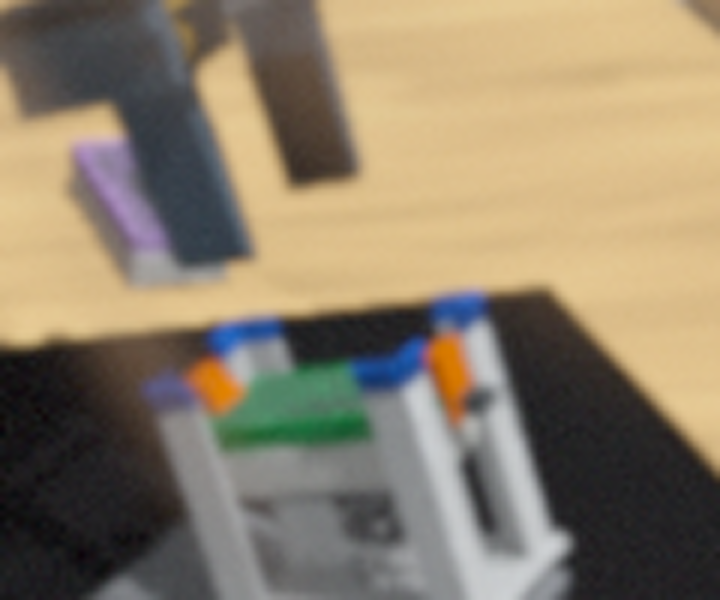

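View pics/top6c.png

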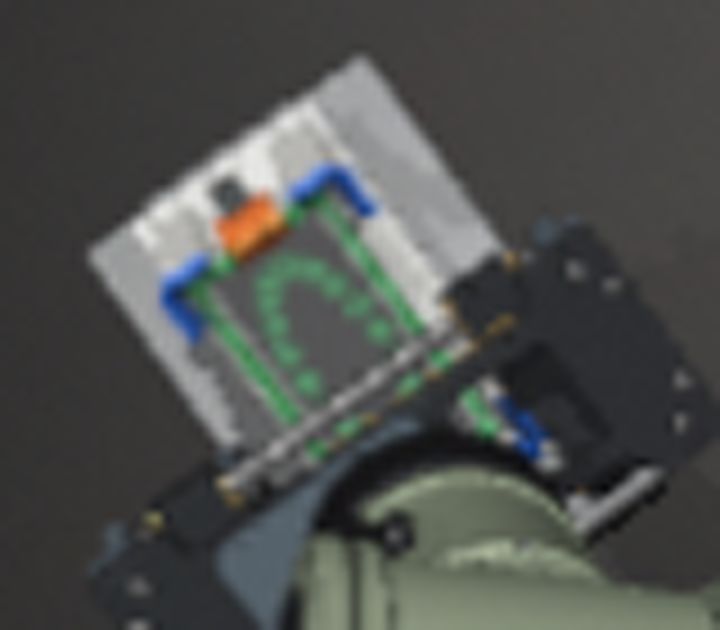

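{"op": "send_rows", "data": {
  "commands": [
    [[-0.6,-0.2,0.1,0,0,0],[-0.8,-0.7,0.6,0.03,-0.008,-0.02],[-0.8,-0.9,0.9,0.06,-0.016,-0.04],[-0.8,-0.9,0.9,0.06,-0.016,-0.04],[-0.8,-0.9,0.9,0.06,-0.016,-0.04]]
  ]
}}

```text
time_s: 15.52
ee_pos: [477.5, 32.9, 219.6]
ee_rot: [101.5, 75.0, 25.7]
force: [-0.2, 0.4, 0.4]
gripper_width: 77.8
```

```bash
python3 -c "
from plan import *
go((445.9,-137.6,150),down(-7.6))"
```

```text
t 15.53 pos [477.5  32.9 219.6] q [ -2.3   2.5 110.7   8.7  53.8  69.2] F [-0.2  0.4  0.4] w 77.8
delta [ 0.408 -0.865  1.605] [ 0.06   -0.016  -0.0387] deg 26.33
```

{"op": "send_rows", "data": {
  "commands": [
    [[0,-0.3,0.4,0.03,-0.008,-0.02],[0,-0.5,0.9,0.06,-0.016,-0.0387],[0,-0.5,0.9,0.06,-0.016,-0.0387],[0,-0.5,0.9,0.06,-0.016,-0.0387]]
  ]
}}

```text
time_s: 16.02
ee_pos: [452.5, -65.5, 202.5]
ee_rot: [137.6, 89.9, 40.1]
force: [-0.1, 0.6, 0.2]
gripper_width: 77.5
```

```bash
python3 -c "
from plan import *
go((445.9,-137.6,110),down(-7.6))"
```

```text
t 16.02 pos [452.5 -65.5 202.5] q [-9.700e+00  8.100e+00  1.052e+02  1.000e-01  6.670e+01  8.780e+01] F [-0.1  0.6  0.2] w 77.5
delta [0.924 0.028 0.725] [ 0.0001 -0.0002 -0.0001] deg 0.09
```

{"op": "send_rows", "data": {
  "commands": [
    [[0.4,0.03,0.4,0,0,0],[0.9,0.03,0.72,0,0,0],[0.92,0.03,0.72,0,0,0],[0.92,0.03,0.72,0,0,0],[0.92,0.03,0.72,0,0,0]]
  ]
}}

```text
time_s: 16.65
ee_pos: [447.2, -137.1, 113.4]
ee_rot: [85.5, 89.6, -12.1]
force: [1.0, 0.5, 0.7]
gripper_width: 77.3
```

```bash
python3 - <<'E'
from plan import *
go((445.9,-137.6,30),down(-7.6))
grab("scene","scene7");crop("scene7",150,180,290,270,5,"sc7c")
E
```

```text
t 16.65 pos [ 447.2 -137.1  113.4] q [-18.5  14.  112.    0.   53.6  79.1] F [1.  0.5 0.7] w 77.3
delta [ 0.833 -0.017  0.006] [-0.      0.0001 -0.001 ] deg 0.35
```

View pics/sc7c.png

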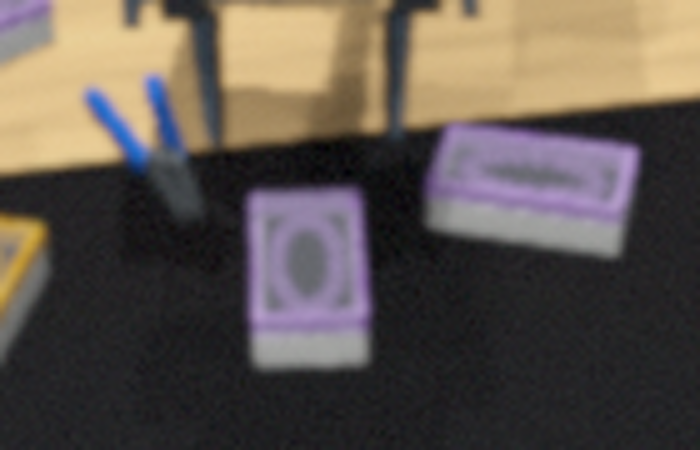

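The four lilac cases in the top view are A (277,197), B (236,213), C (151,270) and D (330,282). They lie 466, 392, 337 and 353 mm from the base. A is the farthest, and the crop confirms the gripper is over it (scene pixel about 211,233).

{"op": "send_rows", "data": {
  "commands": [
    [[0.3,-0.012,0.006,0,0,0],[0.6,-0.012,0.006,0,0,-0.0005],[0.82,-0.012,0.006,0,0,-0.001],[0.82,-0.012,0.006,0,0,-0.001],[0.82,-0.012,0.006,0,0,-0.001]]
  ]
}}

```text
time_s: 17.32
ee_pos: [446.0, -138.2, 31.0]
ee_rot: [-60.0, 89.9, -157.7]
force: [-0.1, 0.2, 0.5]
gripper_width: 77.6
```

```bash
python3 - <<'E'
from plan import *
go((446.5,-137.6,4.2),down(-7.6))
E
```

```text
t 17.32 pos [ 446.  -138.2   31. ] q [-1.860e+01  2.060e+01  1.176e+02 -1.000e-01  4.190e+01  7.910e+01] F [-0.1  0.2  0.5] w 77.6
delta [ 0.268  0.005 -0.007] [-0.0002  0.0001  0.0002] deg 0.11
```

{"op": "send_rows", "data": {
  "commands": [
    [[0.14,0,-0.006,0,0,0],[0.26,0,-0.006,0,0,0],[0.265,0,-0.006,0,0,0],[0.265,0,-0.006,0,0,0]]
  ]
}}

```text
time_s: 17.82
ee_pos: [444.8, -137.6, 3.1]
ee_rot: [-87.8, 89.8, 174.5]
force: [0.1, -0.2, 0.4]
gripper_width: 77.3
```

{"op": "send_rows", "data": {
  "commands": [
    [[0,0,0,0,0,0],[0,0,0,0,0,0],[0,0,0,0,0,0],[0,0,0,0,0,0],[0,0,0,0,0,0],[0,0,0,0,0,0],[0,0,0,0,0,0]]
  ],
  "jaw": 1,
  "force": 50
}}

```text
time_s: 18.7
ee_pos: [445.0, -137.7, 3.5]
ee_rot: [-84.0, 89.8, 178.3]
force: [-0.3, 0.2, 4.8]
gripper_width: 55.8
```

{"op": "send_rows", "data": {
  "commands": [
    [[-0.2,0,0,0,0,0],[-0.5,0,0,0,0,0],[-0.8,0,0,0,0,0],[-1,0,0,0,0,0]]
  ]
}}

```text
time_s: 19.2
ee_pos: [445.2, -137.6, 104.1]
ee_rot: [-85.5, 89.8, 176.8]
force: [0.7, 0.8, -2.1]
gripper_width: 56.0
```

{"op": "send_rows", "data": {
  "commands": [
    [[-0.4,0,0,0,0,0],[-0.8,0,-0.2,0,0,0],[-1,0,-0.5,0,0,0],[-1,0,-0.6,0,0,0],[-1,0,-0.6,0,0,0]]
  ]
}}

```text
time_s: 19.82
ee_pos: [452.7, -77.9, 201.9]
ee_rot: [-84.7, 89.6, 177.7]
force: [0.2, -0.3, -1.1]
gripper_width: 55.9
```

```bash
python3 - <<'E'
from plan import *
go(incol(-1.5,1.5,130),COLT)
E
```

```text
t 19.82 pos [452.7 -77.9 201.9] q [-1.120e+01  8.600e+00  1.047e+02 -1.000e-01  6.710e+01  8.650e+01] F [ 0.2 -0.3 -1.1] w 55.9
delta [-0.451  0.109 -2.394] [-0.1198  0.0318  0.0801] deg 53.15
```

{"op": "send_rows", "data": {
  "commands": [
    [[-0.3,0,-0.4,-0.03,0.008,0.02],[-0.5,0,-0.8,-0.06,0.016,0.04],[-0.5,0,-1,-0.06,0.016,0.04],[-0.5,0,-1,-0.06,0.016,0.04],[-0.5,0,-1,-0.06,0.016,0.04]]
  ]
}}

```text
time_s: 20.45
ee_pos: [467.0, 19.9, 252.1]
ee_rot: [101.4, 74.9, 25.3]
force: [1.0, -0.3, -1.5]
gripper_width: 55.4
```

```bash
python3 - <<'E'
from plan import *
go(incol(-1.5,1.5,130),COLT)
E
```

```text
t 20.45 pos [467.   19.9 252.1] q [-4.300e+00  1.000e-01  1.084e+02  8.600e+00  5.870e+01  6.820e+01] F [ 1.  -0.3 -1.5] w 55.4
delta [ 0.272  0.567 -1.263] [-0.0603  0.0161  0.0401] deg 26.71
```

{"op": "send_rows", "data": {
  "commands": [
    [[0.1,0.2,-0.4,-0.03,0.008,0.02],[0.1,0.4,-0.8,-0.06,0.016,0.04],[0.1,0.5,-1,-0.06,0.016,0.04],[0.1,0.5,-1,-0.06,0.016,0.04],[0.1,0.5,-1,-0.06,0.016,0.04]]
  ]
}}

```text
time_s: 21.08
ee_pos: [492.1, 129.1, 261.2]
ee_rot: [90.0, 60.0, 36.4]
force: [0.7, -0.5, -0.9]
gripper_width: 56.1
```

```bash
python3 - <<'E'
from plan import *
go(incol(-1.5,1.5,75),COLT)
E
```

```text
t 21.07 pos [492.1 129.1 261.2] q [  2.9  -1.8 113.9  23.1  44.6  43.3] F [ 0.7 -0.5 -0.9] w 56.1
delta [ 0.774  0.1   -0.212] [-0.0002  0.0002 -0.    ] deg 0.11
```

{"op": "send_rows", "data": {
  "commands": [
    [[0.2,0.1,-0.2,0,0,0],[0.5,0.1,-0.212,0,0,0],[0.8,0.1,-0.212,0,0,0],[1,0.1,-0.212,0,0,0],[1,0.1,-0.212,0,0,0],[1,0.1,-0.212,0,0,0]]
  ]
}}

```text
time_s: 21.82
ee_pos: [527.0, 181.6, 180.8]
ee_rot: [89.9, 59.9, 36.4]
force: [0.8, 1.2, -1.9]
gripper_width: 55.8
```

```bash
python3 - <<'E'
from plan import *
st();grab("top","top8");crop("top8",130,120,210,190,9,"top8c")
s=env.state();q=CM.T@(s["ee_pos"]-CO)
P=np.array([incol(52,yy,q[2]+28.6) for yy in(28,-28)])
uv=proj("top",P)+.5;print(((uv-[145,135])*20).round(0).tolist(), q.round(2))
im=np.load("pics/top8.npz")["im"][135:165,145:175,::-1];cv2.imwrite("pics/z3.png",cv2.resize(im,None,fx=20,fy=20,interpolation=cv2.INTER_NEAREST))
E
```

```text
t 21.82 col [-0.54  1.82 53.19] Fcol [ 0.2  0.5 -2.3] w 55.8 Tq [0.03 0.54 0.01]
[[150.0, 441.0], [474.0, 209.0]] [-0.33  1.86 53.46]
```

View pics/z3.png

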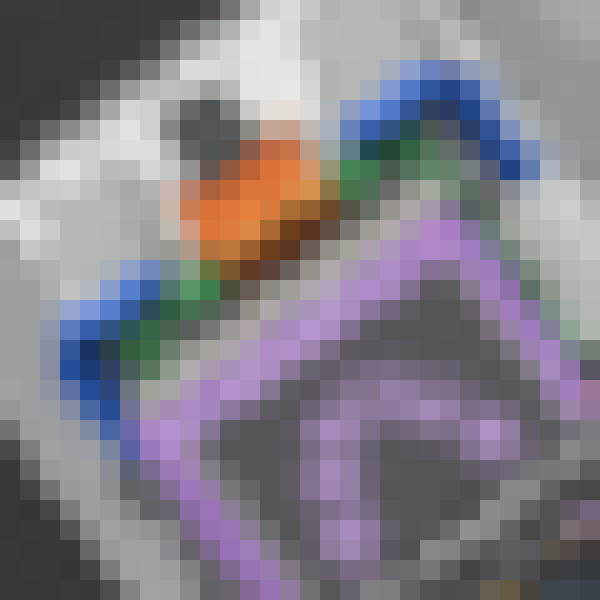

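{"op": "send_rows", "data": {
  "commands": [
    [[0.05,-0.03,0.004,0,0,0],[0.1,-0.03,0.004,0,0,0],[0.15,-0.03,0.004,0,0,0],[0.15,-0.03,0.004,0,0,0]]
  ]
}}

```text
time_s: 22.38
ee_pos: [530.5, 184.8, 165.1]
ee_rot: [90.0, 59.9, 36.5]
force: [-0.9, 0.9, -0.8]
gripper_width: 55.8
```

```bash
python3 - <<'E'
from plan import *
st();grab("top","top9")
s=env.state();q=CM.T@(s["ee_pos"]-CO)
P=np.array([incol(52,yy,q[2]+28.6) for yy in(28,-28)])
uv=proj("top",P)+.5;print(((uv-[145,135])*20).round(0).tolist(), q.round(2))
im=np.load("pics/top9.npz")["im"][135:165,145:175,::-1];cv2.imwrite("pics/z4.png",cv2.resize(im,None,fx=20,fy=20,interpolation=cv2.INTER_NEAREST))
E
```

```text
t 22.38 col [-4.23  2.28 37.22] Fcol [-0.5  1.2 -0.6] w 55.8 Tq [-0.    0.54  0.02]
[[143.0, 417.0], [462.0, 188.0]] [-4.06  2.24 37.38]
```

View pics/z4.png

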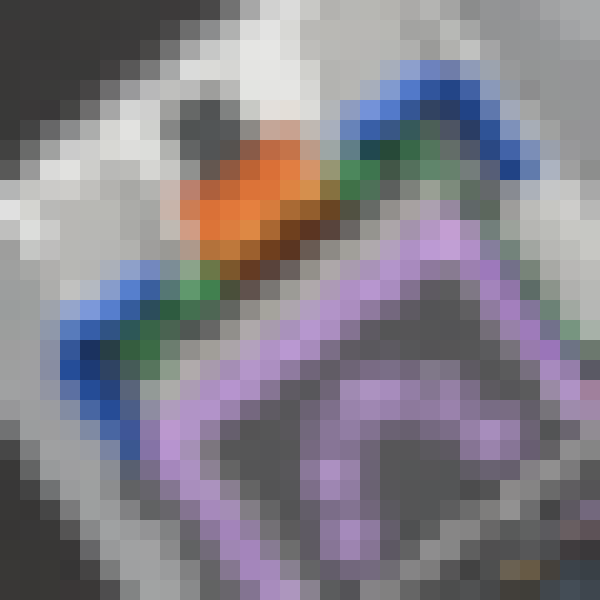

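{"op": "send_rows", "data": {
  "commands": [
    [[0.05,0.004,0.007,0,0,0],[0.1,0.004,0.007,0,0,0],[0.15,0.004,0.007,0,0,0],[0.2,0.004,0.007,0,0,0],[0.2,0.004,0.007,0,0,0]]
  ]
}}

```text
time_s: 23.05
ee_pos: [540.1, 190.5, 148.7]
ee_rot: [89.9, 59.8, 36.4]
force: [1.2, 0.4, -0.8]
gripper_width: 55.8
```

```bash
python3 - <<'E'
from plan import *
st()
E
```

```text
t 23.05 col [-2.81  1.16 17.45] Fcol [ 0.6 -0.4 -1.3] w 55.8 Tq [-0.04  0.28  0.07]
```

{"op": "send_rows", "data": {
  "commands": [
    [[0.03,-0.004,0,0,0,0],[0.06,-0.004,0,0,0,0],[0.09,-0.004,0,0,0,0],[0.12,-0.004,0,0,0,0],[0.15,-0.004,0,0,0,0],[0.15,-0.004,0,0,0,0]]
  ]
}}

```text
time_s: 23.8
ee_pos: [545.3, 194.5, 135.5]
ee_rot: [90.0, 59.9, 36.4]
force: [-1.2, -0.0, 4.6]
gripper_width: 55.8
```

```bash
python3 - <<'E'
from plan import *
st();grab("scene","scene9");crop('scene9',300,140,420,240,6,'sc9c')
E
```

```text
t 23.8 col [-3.73  1.32  2.78] Fcol [1.4 0.7 4.5] w 55.8 Tq [-0.06  0.61 -0.12]
```

View pics/sc9c.png

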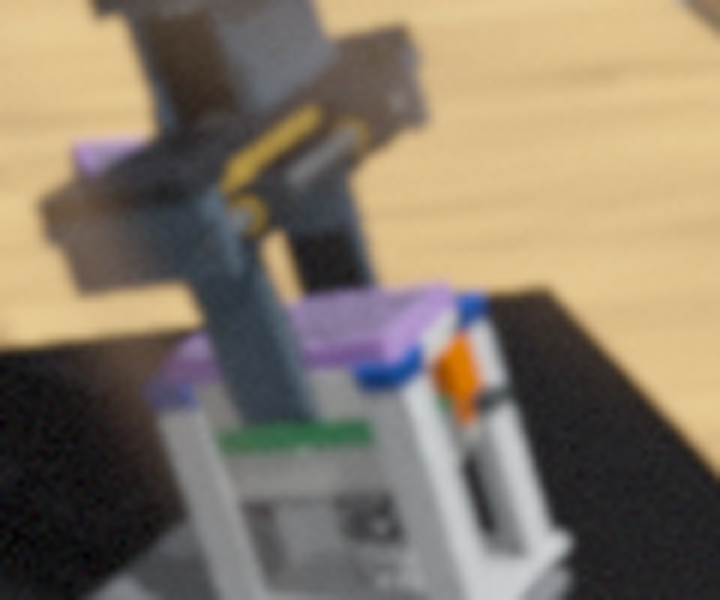

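{"op": "send_rows", "data": {
  "commands": [
    [[0.03,0,0,0,0,0],[0.06,0,0,0,0,0],[0.09,0,0,0,0,0],[0.12,0,0,0,0,0],[0.15,0,0,0,0,0],[0.18,0,0,0,0,0],[0.18,0,0,0,0,0]]
  ]
}}

```text
time_s: 24.72
ee_pos: [552.5, 199.8, 120.3]
ee_rot: [89.9, 59.9, 36.4]
force: [-2.7, -2.1, 8.4]
gripper_width: 55.7
```

```bash
python3 - <<'E'
from plan import *
st()
E
```

```text
t 24.73 col [ -3.62   1.33 -14.92] Fcol [ 1.2 -0.1  9. ] w 55.7 Tq [-0.11  0.89 -0.17]
```

{"op": "send_rows", "data": {
  "commands": [
    [[0.03,0,0,0,0,0],[0.06,0,0,0,0,0],[0.09,0,0,0,0,0],[0.12,0,0,0,0,0],[0.15,0,0,0,0,0],[0.18,0,0,0,0,0],[0.19,0,0,0,0,0],[0.19,0,0,0,0,0]]
  ]
}}

```text
time_s: 25.72
ee_pos: [560.0, 205.4, 104.0]
ee_rot: [89.9, 59.9, 36.4]
force: [-4.2, -3.8, 10.4]
gripper_width: 55.9
```

```bash
python3 - <<'E'
from plan import *
st();grab("scene","scene10");crop('scene10',300,140,420,240,6,'sc10c')
grab('top','top10');crop('top10',130,120,210,190,9,'top10c')
E
```

```text
t 25.73 col [ -3.66   1.29 -33.66] Fcol [ 0.3 -0.5 11.8] w 55.9 Tq [-0.14  1.01 -0.12]
```

View pics/sc10c.png

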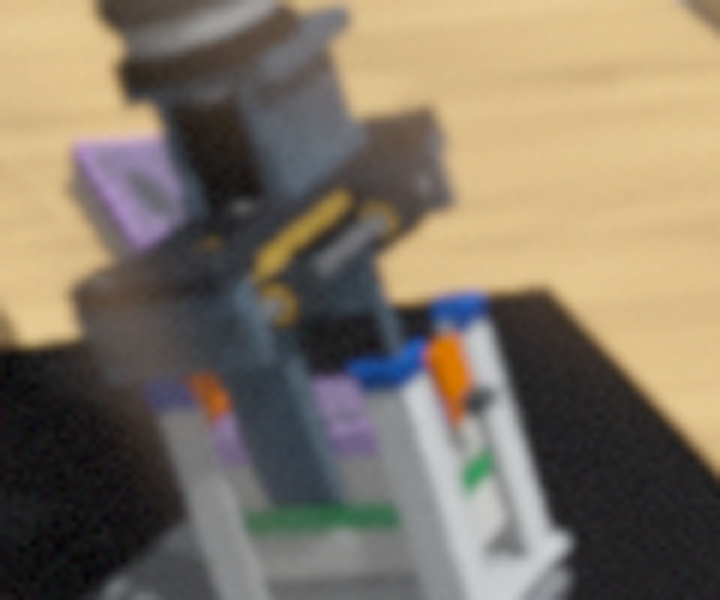

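View pics/top10c.png

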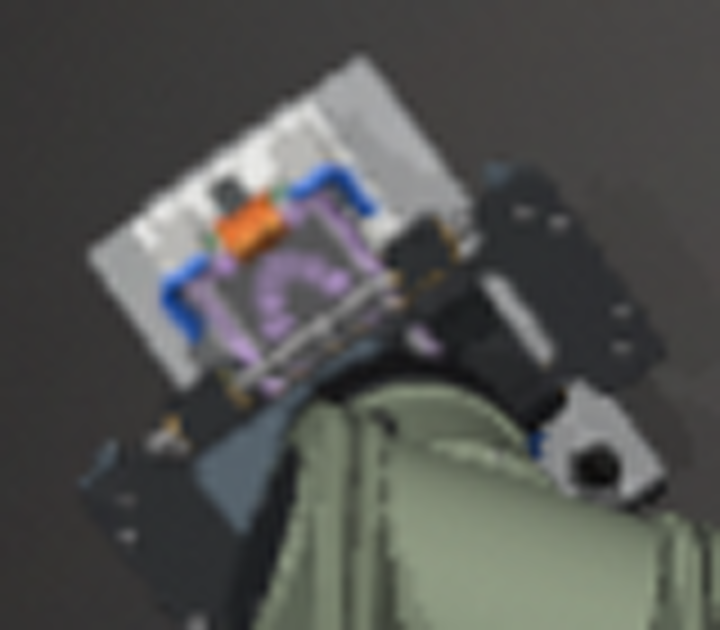

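{"op": "send_rows", "data": {
  "commands": [
    [[0.005,0,0,0,0,0],[0.005,0,0,0,0,0],[-0.02,0,0,0,0,0],[-0.04,0,0,0,0,0],[-0.045,0,0,0,0,0],[-0.045,0,0,0,0,0]]
  ]
}}

```text
time_s: 26.58
ee_pos: [558.3, 204.1, 107.8]
ee_rot: [89.9, 59.9, 36.4]
force: [-3.4, -2.4, 7.7]
gripper_width: 55.7
```

{"op": "send_rows", "data": {
  "commands": [
    [[0,0,0,0,0,0],[0,0,0,0,0,0],[0,0,0,0,0,0],[0,0,0,0,0,0]]
  ],
  "jaw": -0.7
}}

```text
time_s: 27.08
ee_pos: [558.2, 204.2, 107.0]
ee_rot: [90.0, 59.9, 36.5]
force: [0.1, 0.6, -0.8]
gripper_width: 77.3
```

{"op": "send_rows", "data": {
  "commands": [
    [[-0.2,0,0,0,0,0],[-0.6,0,0,0,0,0],[-1,0,0,0,0,0],[-1,0,0,0,0,0]]
  ]
}}

```text
time_s: 27.58
ee_pos: [518.8, 174.1, 196.8]
ee_rot: [89.6, 59.6, 36.1]
force: [0.3, 0.3, -0.7]
gripper_width: 77.6
```

{"op": "send_rows", "data": {
  "commands": [
    [[-0.5,-0.5,0,0,0,0],[-1,-1,0,0,0,0],[-1,-1,0,0,0,0],[-1,-1,0,0,0,0]]
  ]
}}

```text
time_s: 28.08
ee_pos: [408.3, 92.7, 230.0]
ee_rot: [89.9, 59.9, 36.3]
force: [0.7, -0.5, 0.1]
gripper_width: 77.6
```

```bash
python3 - <<'E'
from plan import *
st();grab("scene","scene11");crop('scene11',300,140,420,240,6,'sc11c')
grab('top','top11');crop('top11',130,120,210,190,9,'top11c')
E
```

```text
t 28.07 col [-104.28    0.96  169.93] Fcol [ 0.3 -0.8 -0.1] w 77.6 Tq [ 0.01  0.43 -0.02]
```

View pics/sc11c.png

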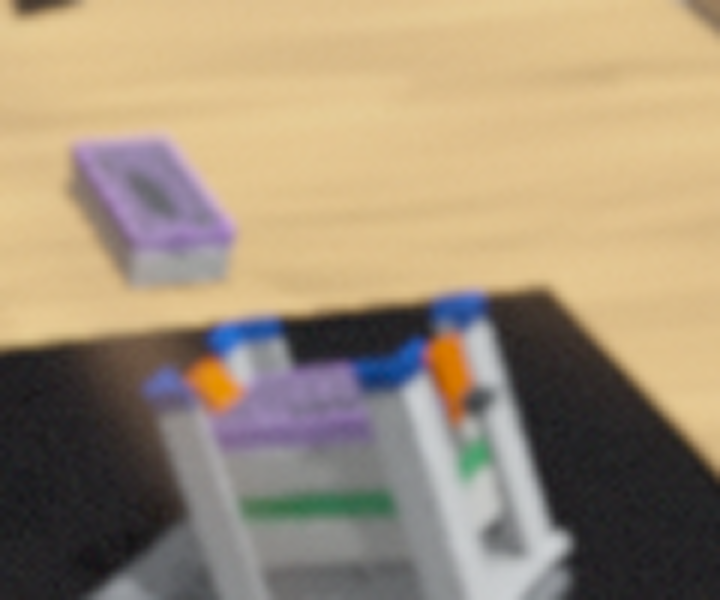

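View pics/top11c.png

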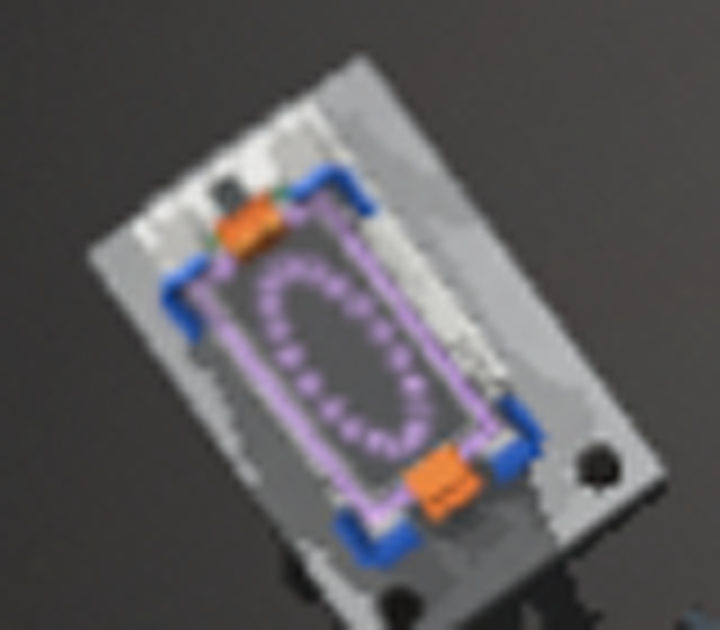

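View pics/top11.png

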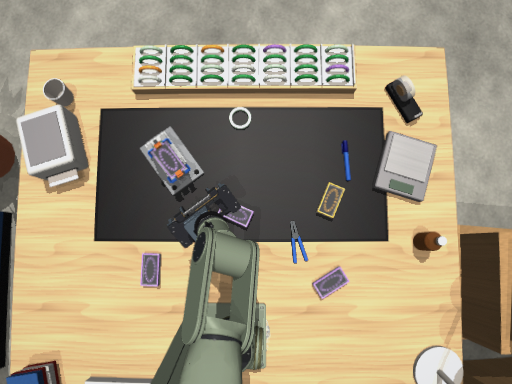

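```bash
python3 -c "
from h import *
print(env.job_done(), env.state()['time_s'])"
```

```text
the job is handed in; nothing more can be done
the job is handed in; nothing more can be done
```

The feeder is loaded. The green case went in first and the lilac case is on top of it, both flat with lids up. I pushed each case about 5 mm deeper than its latched position. The lilac case I used was the one farthest from the base, 466 mm away; the other three were at 392, 353 and 337 mm.

- **Latching:** in the last pictures the lilac lid sits under both orange catches, and the catches are back within about 0.6 px of where they started. The green rim shows one case height below. I judged this from the images, since the catch and follower joints can't be read directly.
- **Leave-alone items:** the honey case, the bangle and the marker pen are where they were at the start. The gripper was clear of everything when I handed the job in, at about 28 s.
- **Forces:** the highest reading I saw was about 12 N, taken between moves, so a brief peak during a move could have been higher.
- **One disagreement:** at the column, the measured tool position and the top camera differed by 2 to 3 mm. I lined both cases up by the camera, and they went in without jamming.

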